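Find the call button that still snaps and dock it

TASK

Only one of the three call-button modules on the mat still works: where they stand, press their yellow buttons gently, all the way down, until you find the one that you feel snap over; the worn ones only get stiffer to the end. Set the module that snaps fully down in the empty bay of the blue charging dock, and there press its button down through the snap again to pair it, then let go. Leave the worn ones standing where they are, never lean hard on a button, and do not disturb the other things.

Things in the scene. Friction and masses are not known exactly. Their poses are not given: they have to be found in the camera images.
- pod_a: call-button module: loose white plastic box 60 (x) x 44 (y) x 46 (z) mm, about 180 g, with a black collar (38 mm across, 3 mm high) and a yellow push cap on top. Origin: centre of its underside; z up, x its long side; a half turn makes no difference. All three look alike; which stands where, and so which is sound, cannot be seen
- pod_b: call-button module: loose white plastic box 60 (x) x 44 (y) x 46 (z) mm, about 180 g, with a black collar (38 mm across, 3 mm high) and a yellow push cap on top. Origin: centre of its underside; z up, x its long side; a half turn makes no difference. All three look alike; which stands where, and so which is sound, cannot be seen
- pod_c: call-button module: loose white plastic box 60 (x) x 44 (y) x 46 (z) mm, about 180 g, with a black collar (38 mm across, 3 mm high) and a yellow push cap on top. Origin: centre of its underside; z up, x its long side; a half turn makes no difference. All three look alike; which stands where, and so which is sound, cannot be seen
- cap_a: yellow push cap of pod_a, 30 mm across; origin: centre of its top face, 61 mm over the module's underside. Goes down 8 mm to a stop, which yields from 9 N on by 3 N/mm for 3 mm, then is hard; springs back; over 18 N damages it. A sound button climbs from 1 N to 7 N at 3 to 3.5 mm, snaps over, falls to 4 N at 6 mm and 2 N at 8; a worn one only rises, evenly, from 1 to 7.5 or 8.5 N at 8 mm
- cap_b: yellow push cap of pod_b, 30 mm across; origin: centre of its top face, 61 mm over the module's underside. Goes down 8 mm to a stop, which yields from 9 N on by 3 N/mm for 3 mm, then is hard; springs back; over 18 N damages it. A sound button climbs from 1 N to 7 N at 3 to 3.5 mm, snaps over, falls to 4 N at 6 mm and 2 N at 8; a worn one only rises, evenly, from 1 to 7.5 or 8.5 N at 8 mm
- cap_c: yellow push cap of pod_c, 30 mm across; origin: centre of its top face, 61 mm over the module's underside. Goes down 8 mm to a stop, which yields from 9 N on by 3 N/mm for 3 mm, then is hard; springs back; over 18 N damages it. A sound button climbs from 1 N to 7 N at 3 to 3.5 mm, snaps over, falls to 4 N at 6 mm and 2 N at 8; a worn one only rises, evenly, from 1 to 7.5 or 8.5 N at 8 mm
- mat: black rubber mat, 180 (x) x 440 (y) x 4 (z) mm, fixed; the three modules stand on it in a row along y, about 130 mm apart. Origin: centre of its underside
- bay (a point): the empty bay of the blue charging dock (fixed): a rectangular recess 66 (x) x 50 (y) mm inside, 10 mm deep, its walls 6 mm thick, rim 16 mm above the table; a 22 mm wide, 12 mm high grey strip with two lamps runs along its +y side. This point: centre of the recess floor, 6 mm above the table; x along its long side, z up. A module fits either way round, its x along the bay's x
- pen_cup: open steel pen cup, 76 mm across, 95 mm high; loose bystander. Origin: centre of its underside
- water_bottle: clear water bottle, 66 mm across, 160 mm high; loose bystander. Origin: centre of its underside
- tape_roll: green roll of tape lying flat, 90 mm across, 24 mm high; loose bystander. Origin: centre of its underside
- scoop: feed spoon lying on the table, about 200 mm long; loose bystander. Origin: centre of its underside
- feed_jar: amber glass jar, 72 mm across, 80 mm high; loose bystander. Origin: centre of its underside

How it is judged:
By the outcome, as a careful person would: the job done as asked, in the order asked, and still so for the second after the job is handed in, with the robot touching nothing.
It also fails if it takes over 72 s, if anything falls off the work surface, if the arm or the gripper's body presses on something with over 40 N, if the wrist force passes 120 N, or if a joint passes its speed limit or range.

ROBOT

A 6-joint arm with a two-finger parallel gripper is mounted at the origin on the work surface. World frame = base frame: x ahead of the robot, y to its left, z up, the work surface at z = 0. Lengths are in m, angles in rad, forces in N, time in s.
With the tool pointing down it reaches from about 0.375 to 0.825 m from the base axis. Payload 5.5 kg.
Tool frame: the origin (TCP) lies midway between the tips of the shut fingers; the grasp point (between the pads) lies behind it (robot.grasp_offset is the z of the grasp point in the tool frame, in m); z points along the fingers, y is the line along which they close (so a half turn about z gives the same grasp; the last joint's range is limited). The gripper opens to 85 mm and grips with 20 to 120 N. Pads are 22 mm wide; open, the fingers measure 114 mm over their backs; the gripper's body (76 mm by 85 mm) begins 54 mm behind the grasp point. The pads swing forward as they close: fully open they stand 13 mm farther back than shut.
Start: joints at [1.209, 0.314, -0.047, 1.21, 0, 1.571], TCP at [0.212, 0.561, 0.231] pointing down, gripper open.
Joint ranges: [-2.67, 2.67], [-0.69, 1.73], [-1.03, 1.25], [-2.08, 2.16], [-1.42, 1.45], [-3.14, 3.14]. Speed limits (rad/s): [2.39, 2.39, 3.01, 3.14, 3.14, 3.14].

INTERFACE

Orientations are given as a rotation vector (axis times angle).
In Python, from bench import robot gives the robot as it stands.
- The arm moves only by the shell command python3 steer.py 'ROWS' [OPENING] [FORCE]. ROWS is a JSON list of rows, 1 to 20 of them, each written [[dx, dy, dz], turn]: dx, dy, dz in m, then a turn about the tool's z in rad; each row shifts and turns the commanded pose from where the row before left it, along the tool's axes as they then stand; what a row does not reach is not made up. A row lasts 1/8 s, in which the tool goes at most 0.0625 m and 0.188 rad, less where a joint would pass 70% of its speed; a pose out of reach is approached as far as the arm can. OPENING is the finger opening in m, set as the command begins (- or left out keeps the last). The fingers move at their own pace and stop on an object; FORCE is the grip in N (left out, the last holds). Time passes only in rows, so rows that do not move let the fingers close. It prints the time, the measured TCP pose, the force, the opening and the grip force at its end. Input that does not fit is refused with a message, and nothing moves.
- robot.get_obs(): the state, without advancing time (a new reading comes with each control period).
- robot.camera(name): name is "side" or "top" or "wrist"; returns a dict with "frame" (420x560x3 uint8, red, green, blue), "fov_y" (degrees; the focal length in pixels is half the picture's height over the tangent of half this angle, whatever the lens; pixels are square), "cx", "cy" (the principal point, pixels), "k1" (the pictures are not rectified: a ray, as slopes to the right and down, at radius r is drawn at 1 + k1 r^2 times it, then the intrinsics apply), "origin" and "attitude" of the camera in the world; the wrist camera has in their place "hand_eye" (4x4, takes a point from camera to tool coordinates, whose origin is the TCP and whose axes are the flange's). Camera axes: x right, y down, z forward; pixel columns grow to the right and rows downward; lengths in m; the calibration is good to about 2 mm. A picture is of the moment at which its call begins: read the wrist's pose just before it. There is no depth.
- robot.finish_job(): hands the job in; it is judged then, once.
The state is a dict: "time_s": time; "joint_positions": joint angles; "joint_velocities": joint speeds; "joint_torque": joint torques, N m; "eef_pos": TCP position; "orientation": TCP orientation; "wrist_force": force on the tool from outside, world axes, zero at the start; "ft_torque": the same for the moment, N m; "gripper_width": finger opening in m; "grasp_force": force on a finger pad.
Only numpy, scipy, OpenCV 4.12 (cv2) and the standard library are available. Lean on these libraries where they do the work, as an engineer would, in place of code of your own. Each camera call takes 0.05 s, during which the arm holds its last target. There are 200 camera calls.

## Working session

There is one attempt and no reset: what is moved stays moved. The work goes in short steps, Python scripts to look and compute and a shell command to move; the robot and the scene stay as the last step left them, time stands still between calls to the robot, and variables do not carry over. Pictures are saved under pics/ and viewed, at most 13 in all, crops included, and the job is handed in when it is done.

```bash
ls; mkdir -p pics; python3 - <<'E'
from bench import robot
import cv2
o=robot.get_obs();print(o, robot.grasp_offset)
for n in("top","side"):
    c=robot.camera(n);cv2.imwrite(f"pics/{n}0.png",c["frame"][...,::-1])
    print({k:v for k,v in c.items() if k!="frame"})
c=robot.camera("wrist");print({k:v for k,v in c.items() if k!="frame"})
E
```

```text
bench.py
pics
steer.py
{'time_s': 0.0, 'joint_positions': array([ 1.20899553e+00,  3.14238720e-01, -4.80554286e-02,  1.21021376e+00,
       -4.85950589e-06,  1.57080916e+00]), 'joint_velocities': array([ 0.00101372, -0.00042947, -0.00051281,  0.0005821 ,  0.00032496,
        0.00022176]), 'joint_torque': array([ 7.05490165e-04, -5.39599478e+01,  3.39741147e+01,  1.93285377e-02,
        8.54629025e-05,  3.20216532e-05]), 'eef_pos': array([0.21217388, 0.5606195 , 0.23043733]), 'orientation': array([-5.65185830e-01, -3.09002552e+00,  2.64578938e-03]), 'wrist_force': array([-0.4229621 , -1.05753808, -0.27799932]), 'ft_torque': array([-0.00435681, -0.00929339,  0.0115424 ]), 'grasp_force': 0.0, 'gripper_width': 0.08537767375491861} -0.0187
{'fov_y': 57.66220323054231, 'cx': 277.83381402330514, 'cy': 210.1275585061706, 'k1': -0.08396131455284193, 'origin': array([0.32105843, 0.01870417, 1.07197431]), 'attitude': array([-2.07848775,  2.1308179 , -0.23497717])}
{'fov_y': 47.54541038796494, 'cx': 271.9947528153705, 'cy': 209.5807235246101, 'k1': -0.03965651310584509, 'origin': array([-0.25563291, -0.81580799,  0.84429744]), 'attitude': array([-2.05338629,  0.79852965, -0.45466644])}
{'fov_y': 71.24850978002985, 'cx': 279.17482512268344, 'cy': 212.3292428834366, 'k1': -0.027266073398984902, 'hand_eye': array([[-1.45826294e-03, -9.57620493e-01, -2.88029277e-01,
         7.15193588e-02],
       [ 9.99998450e-01, -1.11234601e-03, -1.36463678e-03,
        -6.87613859e-04],
       [ 9.86415928e-04, -2.88030820e-01,  9.57620631e-01,
        -1.41578389e-01],
       [ 0.00000000e+00,  0.00000000e+00,  0.00000000e+00,
         1.00000000e+00]])}
```

View pics/top0.png

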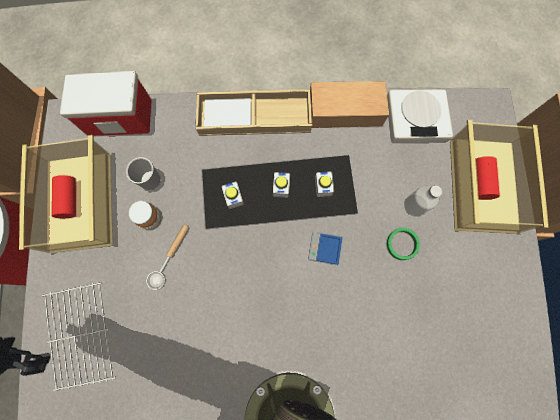

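View pics/side0.png

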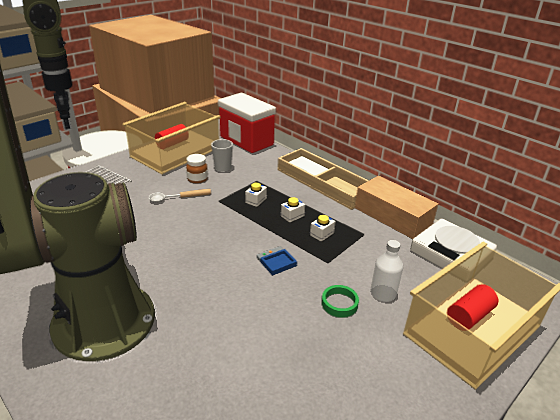

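The top view shows the caps at about (232,193), (282,183) and (325,182), and the dock at (328,249) with its strip on the left. The side view agrees. Next I'll measure these.

```bash
cat > h.py <<'E'
from bench import robot
import cv2, numpy as np
from scipy.spatial.transform import Rotation as R
def K(c):
    f=c["frame"].shape[0]/2/np.tan(np.radians(c["fov_y"])/2)
    return np.array([[f,0,c["cx"]],[0,f,c["cy"]],[0,0,1.]]), np.array([c["k1"],0,0,0.])
def pose(c,o=None):
    if "origin" in c: return R.from_rotvec(c["attitude"]).as_matrix(), np.array(c["origin"])
    Rt=R.from_rotvec(o["orientation"]).as_matrix(); H=c["hand_eye"]
    return Rt@H[:3,:3], o["eef_pos"]+Rt@H[:3,3]
def unproj(c,px,z,o=None):
    k,d=K(c);Rm,t=pose(c,o)
    p=cv2.undistortPoints(np.array(px,float).reshape(-1,1,2),k,d).reshape(-1,2)
    r=np.c_[p,np.ones(len(p))]@Rm.T
    return t+r*((z-t[2])/r[:,2])[:,None]
def proj(c,P,o=None):
    k,d=K(c);Rm,t=pose(c,o)
    q=(np.array(P,float)-t)@Rm
    return cv2.projectPoints(q,np.zeros(3),np.zeros(3),k,d)[0].reshape(-1,2)
def yellow(c):
    h=cv2.cvtColor(c["frame"],cv2.COLOR_RGB2HSV)
    m=cv2.inRange(h,(22,150,100),(36,255,255))
    n,l,s,ce=cv2.connectedComponentsWithStats(m)
    return [(tuple(ce[i].round(1)),s[i,4]) for i in range(1,n) if s[i,4]>30]
E
python3 - <<'E'
from h import *
for n in("top","side"):
    c=robot.camera(n)
    for p,a in yellow(c): print(n,p,a,unproj(c,[p],0.063)[0].round(4))
    h=cv2.cvtColor(c["frame"],cv2.COLOR_RGB2HSV)
    m=cv2.inRange(h,(100,120,40),(125,255,255))
    nn,l,s,ce=cv2.connectedComponentsWithStats(m)
    for i in range(1,nn):
        if s[i,4]>200 and 200<ce[i][0]<400:
            ct=np.argwhere(l==i)[:,::-1].astype(np.float32)
            b=cv2.boxPoints(cv2.minAreaRect(ct)); print("blue",ce[i],s[i,4]); print(b.round(1).tolist(),unproj(c,b,0.016)[:,:2].round(4).tolist())
    if n=="top":
        k,d=K(c); cr=c["frame"][150:275,190:350,::-1]
        cv2.imwrite("pics/crop.png",cv2.resize(cr,None,fx=4.8,fy=4.8,interpolation=cv2.INTER_CUBIC))
E
```

```text
blue [329.14789916 248.68235294] 595
[[316.29998779296875, 260.5], [320.6000061035156, 233.5], [342.1000061035156, 236.89999389648438], [337.8999938964844, 263.8999938964844]] [[0.4135, -0.0879], [0.4887, -0.1033], [0.4775, -0.1634], [0.4024, -0.1471]]
side (np.float64(255.5), np.float64(185.8)) 59 [0.599  0.1417 0.063 ]
side (np.float64(292.7), np.float64(201.2)) 66 [0.6243 0.002  0.063 ]
side (np.float64(322.8), np.float64(218.8)) 77 [ 0.6239 -0.1193  0.063 ]
blue [278.12780656 261.51122625] 579
[[259.1000061035156, 257.79998779296875], [289.3999938964844, 245.60000610351562], [297.20001220703125, 264.8999938964844], [266.79998779296875, 277.1000061035156]] [[0.4108, -0.0853], [0.5091, -0.1024], [0.4665, -0.1742], [0.3743, -0.1555]]
```

View pics/crop.png

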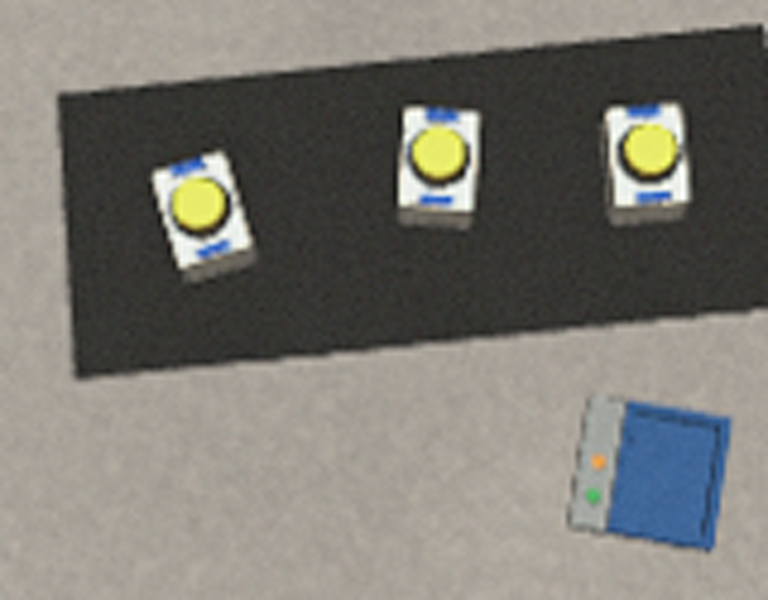

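The crop shows caps at (200,203), (439,152) and (650,149). The blue frame corners are at (628,402), (606,532), (712,549) and (730,418), and the pods have different yaws.

```bash
cat >> h.py <<'E'
def tool(target,o=None):
    o=o or robot.get_obs(); Rm=R.from_rotvec(o["orientation"]).as_matrix()
    return Rm.T@(np.array(target)-o["eef_pos"]), np.degrees(np.arctan2(Rm[1,1],Rm[0,1])), Rm[:,2]
E
python3 - <<'E'
from h import *
c=robot.camera("top"); f=lambda L:np.array(L,float)/4.8+[190,150]-0.4
print(unproj(c,f([(200,203),(439,152),(650,149)]),0.065).round(4))
for q in ([(153,175),(222,152),(256,256),(184,272)],[(406,104),(480,109),(472,214),(399,208)],[(606,105),(680,102),(690,205),(614,212)]):
    p=unproj(c,f(q),0.05)[:,:2]; e=(p[0]-p[3])+(p[1]-p[2]); print("pod",p.mean(0).round(4),np.degrees(np.arctan2(e[1],e[0])),(p[0]-p[1]))
d=unproj(c,f([(628,402),(730,418),(712,549),(606,532)]),0.016)[:,:2];e=d[0]-d[3]+d[1]-d[2];g=d[0]-d[1]+d[3]-d[2]
print("dock",d.mean(0),np.degrees(np.arctan2(e[1],e[0])),np.degrees(np.arctan2(g[1],g[0]))-90,np.linalg.norm(e)/2,np.linalg.norm(g)/2)
print(tool([.62,.0,.23]))
E
```

```text
[[ 0.602   0.1411  0.065 ]
 [ 0.6289  0.004   0.065 ]
 [ 0.6277 -0.1173  0.065 ]]
pod [0.5999 0.1408] 17.372251532239055 [-0.0128862   0.04022064]
pod [0.6296 0.0037] -5.464897717356165 [0.00416231 0.04325319]
pod [ 0.6283 -0.1176] 1.6835533007192893 [-0.00084379  0.04359816]
dock [ 0.44575786 -0.12480944] -11.63732210198772 -10.616864182110533 0.07709209680212313 0.060928820508881716
(array([-0.57989973, -0.38034188,  0.00122894]), np.float64(69.26894231257121), array([-2.12828241e-04, -5.47735285e-04, -9.99999827e-01]))
```

```bash
python3 steer.py '[[[-0.0366, -0.0182, 0], 0], [[-0.0366, -0.0182, 0], 0], [[-0.0366, -0.0182, 0], 0], [[-0.0366, -0.0182, 0], 0], [[-0.0366, -0.0182, 0], 0], [[-0.0366, -0.0182, 0], 0], [[-0.0366, -0.0182, 0], 0], [[-0.0366, -0.0182, 0], 0], [[-0.0366, -0.0182, 0], 0], [[-0.0366, -0.0182, 0], 0], [[-0.0366, -0.0182, 0], 0], [[-0.0366, -0.0182, 0], 0], [[-0.0366, -0.0182, 0], 0], [[-0.0366, -0.0182, 0], 0], [[0, 0, 0], -0.18], [[0, 0, 0], -0.18], [[0, 0, 0], 0], [[0, 0, 0], 0]]' 0
python3 - <<'E'
from h import *
o=robot.get_obs();c=robot.camera("wrist");print(o["wrist_force"])
for p,a in yellow(c): print(p,a,unproj(c,[p],.065,o)[0])
print(tool([.602,.141,.075]))
cv2.imwrite("pics/w1.png",c["frame"][...,::-1])
E
```

```text
time_s: 2.55
eef_pos: [0.6013, 0.1416, 0.2313]
orientation: [-0.007, -3.142, -0.0]
wrist_force: [-0.6, -0.1, 0.1]
gripper_width: -0.0001
grasp_force: 0.0
[-0.56637958 -0.07806718  0.14701955]
(np.float64(280.3), np.float64(194.7)) 616 [0.6020945  0.14108266 0.065     ]
(np.float64(52.8), np.float64(217.6)) 660 [ 0.62668117 -0.11450883  0.065     ]
(np.float64(158.3), np.float64(217.7)) 582 [0.62738916 0.00569418 0.065     ]
(array([-0.00067679, -0.00060973,  0.15632335]), np.float64(89.77709324562936), array([ 1.08665821e-05, -2.43519085e-05, -1.00000000e+00]))
```

View pics/w1.png

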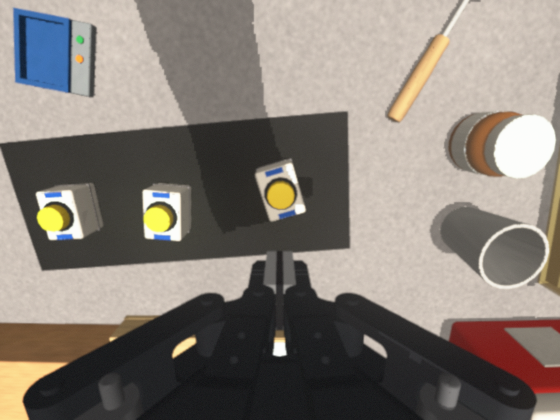

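The wrist view confirms the cap at (280,195), under the TCP. Descending.

```bash
python3 steer.py '[[[0, -0.0005, 0.04], 0], [[0, 0, 0.04], 0], [[0, 0, 0.04], 0], [[0, 0, 0.03], 0], [[0, 0, 0.011], 0], [[0, 0, 0], 0], [[0, 0, 0], 0]]'
python3 steer.py '[[[0, 0, 0.003], 0], [[0, 0, 0.002], 0], [[0, 0, 0], 0], [[0, 0, 0], 0]]'
python3 steer.py '[[[0, 0, 0.0015], 0], [[0, 0, 0], 0], [[0, 0, 0], 0]]'
```

```text
time_s: 3.48
eef_pos: [0.6026, 0.1413, 0.0718]
orientation: [0.003, 3.139, 0.001]
wrist_force: [-0.4, -0.5, -1.1]
gripper_width: -0.0
grasp_force: 0.0
time_s: 3.98
eef_pos: [0.6014, 0.1409, 0.0654]
orientation: [0.003, 3.142, -0.0]
wrist_force: [-1.2, 0.0, 0.3]
gripper_width: -0.0001
grasp_force: 0.0
time_s: 4.35
eef_pos: [0.6016, 0.141, 0.064]
orientation: [0.003, 3.141, 0.0]
wrist_force: [-0.7, 0.1, 1.3]
gripper_width: -0.0002
grasp_force: 0.9
```

```bash
S='import sys;[print(l.strip(),end=" | ") for l in sys.stdin if l[:3] in ("eef","wri")];print()'
f(){ python3 -c "$S"; }
python3 steer.py '[[[0, 0, 0.001], 0], [[0, 0, 0], 0]]'|f
python3 steer.py '[[[0, 0, 0.001], 0], [[0, 0, 0], 0]]'|f
python3 steer.py '[[[0, 0, 0.001], 0], [[0, 0, 0], 0]]'|f
python3 steer.py '[[[0, 0, 0.001], 0], [[0, 0, 0], 0]]'|f
python3 steer.py '[[[0, 0, 0.001], 0], [[0, 0, 0], 0]]'|f
python3 steer.py '[[[0, 0, 0.001], 0], [[0, 0, 0], 0]]'|f
```

```text
eef_pos: [0.6016, 0.141, 0.0629] | wrist_force: [-0.9, -1.1, 2.8] | 
eef_pos: [0.6015, 0.141, 0.0619] | wrist_force: [-1.0, -0.5, 4.0] | 
eef_pos: [0.6015, 0.141, 0.0609] | wrist_force: [0.1, -0.4, 4.8] | 
eef_pos: [0.6016, 0.141, 0.0599] | wrist_force: [-0.1, -0.9, 4.7] | 
eef_pos: [0.6016, 0.141, 0.059] | wrist_force: [-1.0, 0.1, 5.8] | 
eef_pos: [0.6016, 0.141, 0.0581] | wrist_force: [-1.0, 0.5, 5.9] |
```

```bash
S='import sys;[print(l.strip(),end=" | ") for l in sys.stdin if l[:3] in ("eef","wri","tim")];print()'
f(){ python3 -c "$S"; }
python3 steer.py '[[[0, 0, 0.001], 0], [[0, 0, 0], 0]]'|f
python3 steer.py '[[[0, 0, 0.001], 0], [[0, 0, 0], 0]]'|f
python3 steer.py '[[[0, 0, -0.01], 0], [[0, 0, -0.025], 0], [[0, 0, -0.015], 0], [[0, 0, 0], 0]]'|f
python3 - <<'E'
from h import *
print(tool([.628,.005,.11]))
E
```

```text
time_s: 6.1 | eef_pos: [0.6016, 0.141, 0.0572] | wrist_force: [-1.0, -0.3, 7.7] | 
time_s: 6.35 | eef_pos: [0.6017, 0.141, 0.0566] | wrist_force: [-2.4, -0.3, 10.2] | 
time_s: 6.85 | eef_pos: [0.6022, 0.1412, 0.1067] | wrist_force: [0.0, -0.0, -0.2] | 
(array([-0.02604467, -0.13613512, -0.00329967]), np.float64(89.89823054588983), array([ 1.85312662e-03,  4.74046440e-04, -9.99998171e-01]))
```

First one is worn. Now the middle one.

```bash
S='import sys;[print(l.strip(),end=" | ") for l in sys.stdin if l[:3] in ("eef","wri","tim")];print()'
f(){ python3 -c "$S"; }
python3 steer.py '[[[-0.0065, -0.034, 0], 0], [[-0.0065, -0.034, 0], 0], [[-0.0065, -0.034, 0], 0], [[-0.0065, -0.034, 0], 0], [[0, 0, 0], 0], [[0, 0, 0], 0], [[0, 0, 0.02], 0], [[0, 0, 0.014], 0], [[0, 0, 0.004], 0], [[0, 0, 0.002], 0], [[0, 0, 0.002], 0], [[0, 0, 0], 0], [[0, 0, 0], 0]]'|f
python3 steer.py '[[[0, 0, 0.001], 0], [[0, 0, 0], 0]]'|f
python3 steer.py '[[[0, 0, 0.001], 0], [[0, 0, 0], 0]]'|f
python3 steer.py '[[[0, 0, 0.001], 0], [[0, 0, 0], 0]]'|f
python3 steer.py '[[[0, 0, 0.001], 0], [[0, 0, 0], 0]]'|f
python3 steer.py '[[[0, 0, 0.001], 0], [[0, 0, 0], 0]]'|f
python3 steer.py '[[[0, 0, 0.001], 0], [[0, 0, 0], 0]]'|f
```

```text
time_s: 8.48 | eef_pos: [0.6274, 0.0051, 0.0645] | wrist_force: [-2.7, 1.6, 3.5] | 
time_s: 8.72 | eef_pos: [0.6274, 0.0051, 0.0633] | wrist_force: [-2.0, 1.6, 6.5] | 
time_s: 8.98 | eef_pos: [0.6273, 0.0052, 0.0623] | wrist_force: [-2.1, 1.9, 6.7] | 
time_s: 9.22 | eef_pos: [0.6272, 0.0051, 0.0612] | wrist_force: [-2.4, 1.8, 6.6] | 
time_s: 9.48 | eef_pos: [0.6271, 0.0052, 0.0601] | wrist_force: [-2.6, 1.0, 4.6] | 
time_s: 9.72 | eef_pos: [0.6271, 0.0051, 0.0588] | wrist_force: [-1.3, 2.5, 3.8] | 
time_s: 9.98 | eef_pos: [0.6273, 0.0048, 0.0576] | wrist_force: [-1.3, 2.8, 1.7] |
```

The middle one snapped (6.7 → 1.7 N), so it's the sound one. I'll take it to the stop, lift, open the gripper and measure the yaw.

```bash
S='import sys;[print(l.strip(),end=" | ") for l in sys.stdin if l[:3] in ("eef","wri","tim")];print()'
f(){ python3 -c "$S"; }
python3 steer.py '[[[0, 0, 0.001], 0], [[0, 0, 0], 0]]'|f
python3 steer.py '[[[0, 0, -0.01], 0], [[0, 0, -0.03], 0], [[0.01, 0, -0.04], 0], [[0.01, 0, -0.04], 0], [[0.01, 0, -0.02], 0], [[0, 0, 0], 0], [[0, 0, 0], 0]]'|f
python3 - <<'E'
from h import *
o=robot.get_obs();c=robot.camera("wrist")
for p,a in yellow(c): print(p,a,unproj(c,[p],.065,o)[0])
hsv=cv2.cvtColor(c["frame"],cv2.COLOR_RGB2HSV)
P=proj(c,[[.628,.0045,.05]],o)[0];print(P)
x,y=P.astype(int);cr=c["frame"][y-70:y+70,x-90:x+90,::-1];print(x-90,y-70)
cv2.imwrite("pics/w2.png",cv2.resize(cr,None,fx=4,fy=4,interpolation=cv2.INTER_CUBIC))
E
```

```text
time_s: 10.22 | eef_pos: [0.6274, 0.0048, 0.0571] | wrist_force: [-1.7, 0.9, 3.7] | 
time_s: 11.1 | eef_pos: [0.5966, 0.0049, 0.1953] | wrist_force: [0.2, -0.4, -1.4] | 
(np.float64(416.7), np.float64(206.3)) 414 [0.60039158 0.13630238 0.065     ]
(np.float64(158.8), np.float64(231.9)) 709 [ 0.62605954 -0.11648445  0.065     ]
(np.float64(278.5), np.float64(232.8)) 708 [0.62723434 0.00246102 0.065     ]
[280.51976199 228.39353675]
190 158
```

View pics/w2.png

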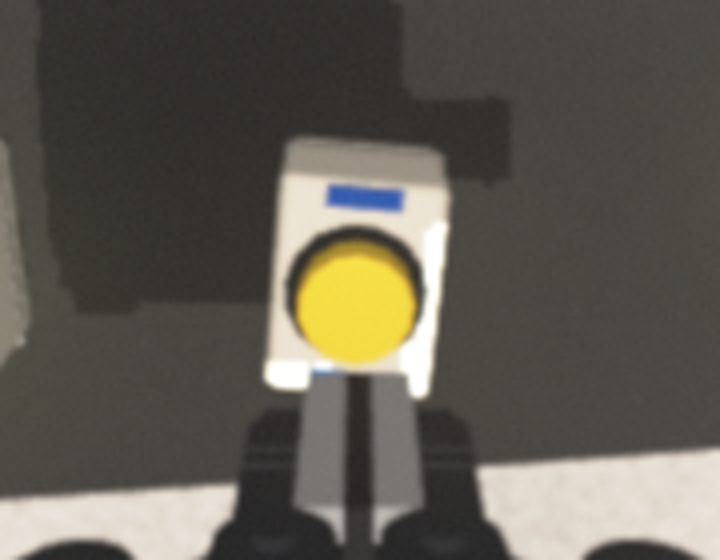

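The crop shows the pod's top face, with its left edge from (281,180) to (267,370) and its right edge from (448,200) to (428,385).

```bash
python3 - <<'E'
from h import *
o=robot.get_obs();c=robot.camera("wrist");f=lambda L:np.array(L,float)/4+[190,158]-.4
for q in ([(281,180),(267,370)],[(448,200),(428,385)]):
    p=unproj(c,f(q),.05,o);e=p[1]-p[0];print(p[:,:2].round(4),np.degrees(np.arctan2(e[1],e[0])))
q=f([(281,172),(450,190),(425,397),(265,385)]);print(unproj(c,q,.05,o).mean(0))
p=unproj(c,[yellow(c)[i][0] for i in range(3)],.065,o);print(p)
print(tool([.6275,.004,.03],o),o["eef_pos"])
for a in(-3,-4,-5,-6,-7):
    u=np.radians(a);X=np.array([np.cos(u),np.sin(u)]);Y=np.array([-X[1],X[0]])
    print(a,[((proj(c,[[*(np.array([.6275,.0035])+sx*.03*X+sy*.022*Y),.05]],o)[0]-[190,158]+.4)*4).round(0).tolist() for sx,sy in((-1,1),(1,1),(1,-1),(-1,-1))])
E
```

```text
[[ 0.5998 -0.0163]
 [ 0.6519 -0.0212]] -5.3491771913635375
[[0.6052 0.026 ]
 [0.6564 0.0216]] -4.879972626063173
[0.6291066  0.00232169 0.05      ]
[[ 0.60067855  0.13705158  0.065     ]
 [ 0.62601913 -0.11651242  0.065     ]
 [ 0.62719251  0.00251001  0.065     ]]
(array([-0.03158357, -0.00086879,  0.16482506]), np.float64(89.89536699379975), array([-2.66680543e-03, -9.39498562e-05, -9.99996440e-01])) [0.59635774 0.00494196 0.1949086 ]
-3 [[453.0, 175.0], [436.0, 393.0], [272.0, 385.0], [278.0, 167.0]]
-4 [[455.0, 177.0], [434.0, 394.0], [270.0, 384.0], [280.0, 165.0]]
-5 [[456.0, 178.0], [432.0, 395.0], [268.0, 382.0], [283.0, 164.0]]
-6 [[458.0, 180.0], [430.0, 396.0], [266.0, 381.0], [285.0, 163.0]]
-7 [[460.0, 182.0], [428.0, 397.0], [264.0, 379.0], [287.0, 162.0]]
```

```bash
python3 steer.py '[[[-0.011, -0.001, 0], 0], [[-0.011, -0.001, 0], 0], [[-0.01, 0, 0], 0], [[0, 0, 0], 0.09], [[0, 0, 0.03], 0], [[0, 0, 0.03], 0], [[0, 0, 0.03], 0], [[0, 0, 0.02], 0], [[0, 0, 0], 0], [[0, 0, 0], 0]]' 0.085
python3 - <<'E'
from h import *
print(tool([.628,.003,.015]))
E
```

```text
time_s: 12.45
eef_pos: [0.6301, 0.0029, 0.0876]
orientation: [0.144, 3.137, 0.0]
wrist_force: [-0.8, -0.5, 1.1]
gripper_width: 0.085
grasp_force: 0.0
(array([ 0.00213358, -0.00010676,  0.07255909]), np.float64(84.73910164504655), array([ 1.01424310e-03, -1.07630097e-05, -9.99999486e-01]))
```

```bash
python3 steer.py '[[[0.002, 0, 0.02], 0], [[0, 0, 0.02], 0], [[0, 0, 0.02], 0], [[0, 0, 0.0125], 0], [[0, 0, 0], 0], [[0, 0, 0], 0]]'
python3 steer.py '[[[0, 0, 0], 0], [[0, 0, 0], 0], [[0, 0, 0], 0], [[0, 0, 0], 0], [[0, 0, 0], 0], [[0, 0, 0], 0], [[0, 0, 0], 0]]' 0.03 30
```

```text
time_s: 13.2
eef_pos: [0.628, 0.0031, 0.0153]
orientation: [0.144, 3.137, 0.0]
wrist_force: [0.6, 0.8, -0.1]
gripper_width: 0.0851
grasp_force: 0.0
time_s: 14.08
eef_pos: [0.6276, 0.0032, 0.0149]
orientation: [0.144, 3.137, 0.0]
wrist_force: [-0.3, 1.0, 6.2]
gripper_width: 0.0439
grasp_force: 32.3
```

```bash
python3 steer.py '[[[0, 0, -0.01], 0], [[0, 0, -0.03], 0], [[0, 0, -0.04], 0], [[0, 0, -0.04], 0], [[0.0215, -0.034, -0.02], 0], [[0.0215, -0.034, 0], 0], [[0.0215, -0.034, 0], 0], [[0.0215, -0.034, 0], 0], [[0, 0, 0], 0.1], [[0, 0, 0], 0], [[0, 0, 0], 0], [[0, 0, 0], 0]]'
python3 - <<'E'
from h import *
o=robot.get_obs();c=robot.camera("wrist");print(o["eef_pos"],tool([0,0,0],o)[1:])
uz=o["eef_pos"][2]-.0109+.061
for p,a in yellow(c): print(p,a,unproj(c,[p],uz,o)[0])
cv2.imwrite("pics/w3.png",c["frame"][...,::-1])
h=cv2.cvtColor(c["frame"],cv2.COLOR_RGB2HSV)
m=cv2.inRange(h,(100,120,40),(125,255,255))
nn,l,s,ce=cv2.connectedComponentsWithStats(m)
print([(ce[i].round(),s[i,4]) for i in range(1,nn) if s[i,4]>300])
x,y=proj(c,[[.4455,-.125,.016]],o)[0].astype(int); print(x-90,y-70)
x0,y0=max(x-90,0),max(y-70,0);cr=c["frame"][y0:y0+140,x0:x0+180,::-1];print(x0,y0)
cv2.imwrite("pics/w3c.png",cv2.resize(cr,None,fx=4,fy=4,interpolation=cv2.INTER_CUBIC))
E
```

```text
time_s: 15.58
eef_pos: [0.5292, -0.124, 0.1542]
orientation: [-0.298, -3.127, 0.0]
wrist_force: [-0.8, 0.1, -2.3]
gripper_width: 0.0435
grasp_force: 31.7
[ 0.52924071 -0.12401832  0.15420748] (np.float64(79.10696886827007), array([-2.29871289e-04,  2.14480684e-05, -9.99999973e-01]))
(np.float64(279.1), np.float64(319.4)) 4640 [ 0.52603098 -0.12459104  0.20430748]
[(array([260., 112.]), np.int32(5800)), (array([279., 253.]), np.int32(622))]
172 42
172 42
```

View pics/w3.png

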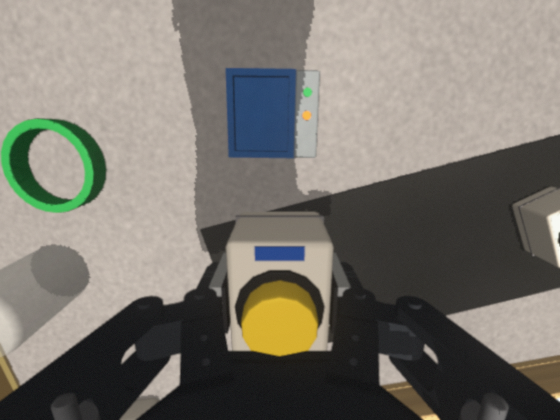

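View pics/w3c.png

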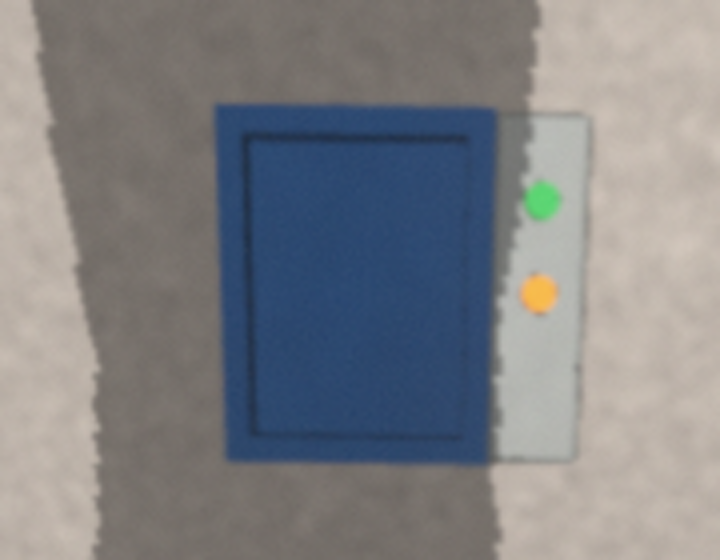

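The wrist view shows the dock clear at (260,112) and the pod held squarely. In the crop, the outer rim corners are at (215,104), (498,108), (489,464) and (226,460).

```bash
python3 - <<'E'
from h import *
o=robot.get_obs();c=robot.camera("wrist")
q=np.array([(215,104),(498,108),(489,464),(226,460)])/4+[172,42]-.4
d=unproj(c,q,.016,o)[:,:2];e=d[3]-d[0]+d[2]-d[1];g=d[1]-d[0]+d[2]-d[3]
print("dock",d.mean(0),np.degrees(np.arctan2(e[1],e[0])),np.degrees(np.arctan2(g[1],g[0]))-90,np.linalg.norm(e)/2,np.linalg.norm(g)/2)
g=cv2.cvtColor(c["frame"],cv2.COLOR_RGB2GRAY)
print("col",g[205:290:1,240].tolist())
print("cap col V",c["frame"][265:360,279,0].tolist())
Rm=R.from_rotvec(o["orientation"]).as_matrix();zt=o["eef_pos"][2]-.0109
for ofs in(-.004,-.002,0,.002,.004):
    C=o["eef_pos"]+Rm@[ofs,0,0]
    P=lambda x,y,z:proj(c,[[*(C+Rm@[x,y,0])[:2],zt+z]],o)[0].round(1).tolist()
    print(ofs,"topedge",P(.03,0.0,.046),"botedge",P(.03,0,0),"cap near/far",P(.015,0,.061),P(-.015,0,.061),P(0,-.015,.061),P(0,.015,.061))
E
```

```text
dock [ 0.44663014 -0.12637326] -11.779841773883724 -11.857814100770852 0.07714899728009483 0.061988182275657285
col [112, 114, 112, 115, 113, 115, 115, 113, 112, 104, 90, 85, 98, 109, 113, 114, 115, 115, 116, 115, 117, 116, 117, 117, 116, 117, 116, 118, 118, 117, 119, 118, 118, 118, 121, 128, 142, 156, 171, 179, 183, 185, 187, 185, 186, 186, 187, 187, 188, 188, 187, 187, 187, 186, 188, 187, 188, 187, 187, 187, 187, 189, 187, 187, 187, 187, 187, 187, 188, 188, 188, 187, 187, 188, 188, 189, 186, 187, 186, 187, 187, 183, 172, 147, 106]
cap col V [198, 196, 198, 192, 164, 93, 45, 44, 47, 43, 45, 43, 44, 45, 57, 91, 124, 131, 129, 132, 132, 132, 133, 136, 136, 135, 137, 137, 139, 142, 146, 160, 183, 210, 221, 220, 219, 215, 217, 215, 215, 218, 217, 216, 216, 217, 217, 215, 217, 217, 217, 217, 215, 215, 216, 216, 215, 217, 216, 216, 215, 216, 215, 215, 215, 216, 216, 215, 215, 216, 215, 214, 214, 214, 215, 214, 215, 212, 214, 212, 214, 213, 214, 214, 213, 214, 215, 213, 214, 207, 180, 99, 37, 33, 30]
-0.004 topedge [282.0, 245.6] botedge [281.4, 212.0] cap near/far [282.3, 300.7] [282.2, 367.0] [242.3, 335.2] [322.2, 335.2]
-0.002 topedge [282.0, 240.8] botedge [281.4, 208.5] cap near/far [282.3, 295.8] [282.2, 362.9] [242.1, 330.8] [322.5, 330.7]
0 topedge [282.1, 236.1] botedge [281.4, 204.9] cap near/far [282.3, 290.9] [282.2, 358.8] [241.8, 326.3] [322.7, 326.3]
0.002 topedge [282.1, 231.2] botedge [281.4, 201.3] cap near/far [282.3, 285.9] [282.2, 354.6] [241.6, 321.8] [322.9, 321.7]
0.004 topedge [282.1, 226.4] botedge [281.4, 197.7] cap near/far [282.4, 280.9] [282.2, 350.4] [241.4, 317.2] [323.2, 317.1]
```

```bash
python3 - <<'E'
from h import *
from scipy.optimize import least_squares
o=robot.get_obs();c=robot.camera("wrist")
F=c["frame"].astype(int)
row=lambda r:(F[r,200:360,0]).tolist()
m=(F[...,0]>195)&(F[...,2]<110)
w=[(r,np.flatnonzero(m[r,230:330])[[0,-1]]+230) for r in range(300,354,6) if m[r,230:330].any()]
print(w)
print("row230",F[228,215:240,0].tolist(),F[228,322:345,0].tolist())
print("row246",F[247,215:240,0].tolist(),F[247,322:345,0].tolist())
Rm=R.from_rotvec(o["orientation"]).as_matrix()
W=max(b[1]-b[0]+1 for _,b in w)
def res(p):
    ofs,h,pt=p
    Rp=R.from_euler("y",pt).as_matrix()
    P=lambda x,y,z:proj(c,[o["eef_pos"]+Rm@(np.array([ofs,0,h])+Rp@np.array([x,y,-z]))],o)[0]
    return [P(.03,0,.046)[1]-241.5,P(.03,0,0)[1]-215.5,P(.015,0,.061)[1]-297.5,P(0,.015,.061)[0]-P(0,-.015,.061)[0]-W]
for f in (res,lambda p:res([p[0],p[1],0])):
    s=least_squares(f,[0,.011,0],x_scale=[.001,.001,.01]);print(W,s.x,s.fun)
E
```

```text
[(300, array([266, 292])), (306, array([255, 303])), (312, array([249, 310])), (318, array([245, 313])), (324, array([243, 315])), (330, array([243, 315])), (336, array([243, 315])), (342, array([246, 313])), (348, array([250, 309]))]
row230 [48, 48, 47, 49, 47, 49, 49, 45, 46, 48, 47, 46, 48, 45, 49, 48, 48, 57, 80, 103, 117, 122, 123, 122, 124] [121, 119, 111, 95, 75, 61, 61, 59, 59, 58, 59, 60, 59, 59, 58, 60, 58, 58, 57, 61, 59, 58, 61]
row246 [48, 47, 50, 49, 48, 46, 45, 49, 49, 55, 86, 128, 158, 171, 180, 187, 193, 194, 195, 193, 196, 194, 196, 195, 196] [190, 190, 189, 189, 189, 188, 186, 181, 176, 163, 142, 105, 69, 60, 56, 57, 58, 57, 59, 56, 57, 56, 54]
73 [-0.00808427  0.01856816 -0.02088403] [ 3.16151473 -0.79715635 -2.36254361  1.43941609]
73 [-0.00746416  0.0195766   0.        ] [ 3.5446545  -2.03495596 -1.8822594   0.72584692]
```

```bash
python3 - <<'E'
from h import *
o=robot.get_obs();c=robot.camera("side");Rm=R.from_rotvec(o["orientation"]).as_matrix()
ys=yellow(c);print(ys)
for ofs in(0,-.004,-.008):
  for h in (.011,.019):
    C=o["eef_pos"]+Rm@[ofs,0,0]; print(ofs,h,proj(c,[[C[0],C[1],C[2]-h+.059],[C[0],C[1],C[2]-h]])[0:2].round(1).tolist())
x,y=proj(c,[o["eef_pos"]])[0].astype(int);print(x-50,y-45)
cv2.imwrite("pics/s3.png",cv2.resize(c["frame"][y-45:y+35,x-50:x+50,::-1],None,fx=7,fy=7,interpolation=cv2.INTER_CUBIC))
E
```

```text
[((np.float64(255.3), np.float64(187.2)), np.int32(33)), ((np.float64(301.8), np.float64(190.6)), np.int32(52)), ((np.float64(322.6), np.float64(219.5)), np.int32(53))]
0 0.011 [[304.2, 189.4], [302.8, 208.5]]
0 0.019 [[304.0, 192.1], [302.6, 211.0]]
-0.004 0.011 [[305.4, 189.0], [304.0, 208.0]]
-0.004 0.019 [[305.2, 191.6], [303.8, 210.5]]
-0.008 0.011 [[306.7, 188.6], [305.3, 207.6]]
-0.008 0.019 [[306.5, 191.2], [305.1, 210.1]]
253 159
```

View pics/s3.png

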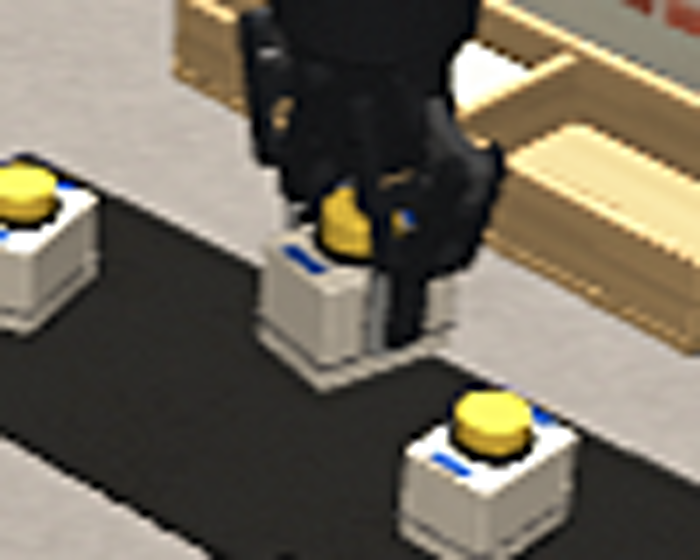

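```bash
python3 - <<'E'
from h import *
from scipy.optimize import least_squares
o=robot.get_obs();c=robot.camera("side");Rm=R.from_rotvec(o["orientation"]).as_matrix()
q=np.array([(322,388),(327,285),(260,335),(264,243)])/7+[253,159]-.4   # near bottom/top, left bottom/top
L=np.array([(.03,-.022,0),(.03,-.022,.046),(.03,.022,0),(.03,.022,.046)])
def pred(p): return proj(c,[o["eef_pos"]+Rm@np.array([x+p[0],y+p[2],p[1]-z]) for x,y,z in L])
print((pred([0,.011,0])-q).round(1).tolist())
s=least_squares(lambda p:(pred(p)-q).ravel(),[0,.011,0],x_scale=.001);print(s.x,s.fun.round(1))
# calibration check on standing right pod
q2=np.array([(483,557),(489,474),(402,533),(407,448)])/7+[253,159]-.4
y=np.radians(1.7);X=np.array([np.cos(y),np.sin(y),0]);Y=np.array([-np.sin(y),np.cos(y),0])
f=lambda p:proj(c,[np.array([.627,-.117,.004])+np.array(p)+X*-x+Y*yy+[0,0,z] for x,yy,z in L])
s=least_squares(lambda p:(f(p)-q2).ravel(),[0,0,0],x_scale=.001);print("check",s.x,s.fun.round(1))
E
```

```text
[[-0.4, 1.9], [-0.1, 1.6], [-1.0, 1.2], [-0.8, -0.4]]
[-0.05837461  0.07092136  0.07684361] [-0.1 -0.2  0.1  0.8 -0.  -0.1  0.1 -0.5]
check [ 0.09463235  0.07401398 -0.08101679] [-0.7  1.2 -0.4  1.3  0.4 -1.5  0.7 -1. ]
```

The side view shows the pod level in the fingers, with the tips just above the dock's rim height, so the grasp is as planned. Moving over the bay.

```bash
python3 steer.py '[[[0.0207, -0.0043, 0], 0], [[0.0207, -0.0043, 0], 0], [[0.0207, -0.0043, 0], 0], [[0.0206, -0.0044, 0], 0], [[0, 0, 0], 0.016], [[0, 0, 0.03], 0], [[0, 0, 0.03], 0], [[0, 0, 0.03], 0], [[0, 0, 0.02], 0], [[0, 0, 0.01], 0], [[0, 0, 0], 0], [[0, 0, 0], 0], [[0, 0, 0], 0]]'
python3 - <<'E'
from h import *
o=robot.get_obs();print(tool([.4447,-.1253,.030],o))
for n in("wrist","side"):
  c=robot.camera(n)
  x,y=proj(c,[[.4462,-.1256,.016]],o)[0].astype(int);w=(140,105) if n=="wrist" else (45,33)
  x0,y0=max(x-w[0],0),max(y-w[1],0);im=c["frame"][y0:y0+2*w[1],x0:x0+2*w[0],::-1];print(n,x0,y0)
  cv2.imwrite(f"pics/{n}4.png",cv2.resize(im,(790,int(790*im.shape[0]/im.shape[1])),interpolation=cv2.INTER_CUBIC))
E
python3 - <<'E'
import cv2,numpy as np
a=cv2.imread("pics/wrist4.png");b=cv2.imread("pics/side4.png")
h=400;r=lambda i:cv2.resize(i,(400,int(400*i.shape[0]/i.shape[1])))
a,b=r(a),r(b);m=min(len(a),len(b));cv2.imwrite("pics/both4.png",np.hstack([a[:m],b[:m]]))
E
```

```text
time_s: 17.45
eef_pos: [0.4454, -0.1259, 0.0351]
orientation: [0.326, 3.123, -0.0]
wrist_force: [-0.9, -0.8, -2.4]
gripper_width: 0.0434
grasp_force: 31.7
(array([0.00084492, 0.00041216, 0.00514068]), np.float64(78.09131522213136), array([ 1.61246225e-03, -4.46760301e-04, -9.99998600e-01]))
wrist 141 145
side 233 226
```

View pics/both4.png

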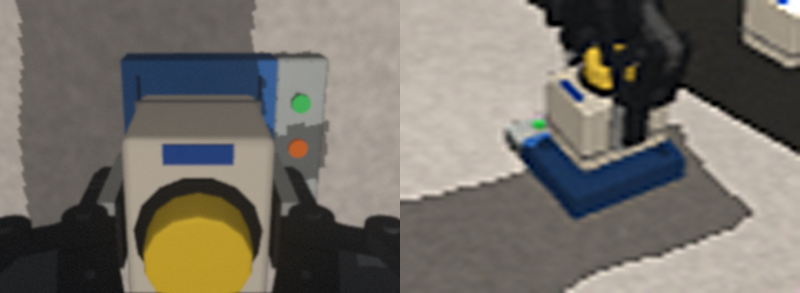

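Both views show the pod centred over the recess to within about 1–2 mm, possibly slightly toward +y. Lowering in steps while watching force.

```bash
S='import sys;[print(l.strip(),end=" | ") for l in sys.stdin if l[:3] in ("eef","wri","tim")];print()'
f(){ python3 -c "$S"; }
python3 steer.py '[[[0.0005, -0.0007, 0], 0], [[0, 0, 0.003], 0], [[0, 0, 0.003], 0], [[0, 0, 0], 0], [[0, 0, 0], 0]]'|f
python3 steer.py '[[[0, 0, 0.0025], 0], [[0, 0, 0], 0], [[0, 0, 0], 0]]'|f
python3 steer.py '[[[0, 0, 0.002], 0], [[0, 0, 0], 0], [[0, 0, 0], 0]]'|f
```

```text
time_s: 18.18 | eef_pos: [0.4439, -0.1262, 0.0282] | wrist_force: [0.3, -0.7, -1.9] | 
time_s: 18.55 | eef_pos: [0.4439, -0.1262, 0.0258] | wrist_force: [0.1, -0.6, -2.7] | 
time_s: 18.92 | eef_pos: [0.444, -0.1262, 0.0238] | wrist_force: [-0.5, -0.6, -2.0] |
```

It's below the rim with no contact force. Continuing to the floor.

```bash
S='import sys;[print(l.strip(),end=" | ") for l in sys.stdin if l[:3] in ("eef","wri","tim","gri")];print()'
f(){ python3 -c "$S"; }
python3 steer.py '[[[0, 0, 0.0025], 0], [[0, 0, 0.0015], 0], [[0, 0, 0], 0], [[0, 0, 0], 0]]'|f
python3 steer.py '[[[0, 0, 0.001], 0], [[0, 0, 0], 0], [[0, 0, 0], 0]]'|f
python3 steer.py '[[[0, 0, 0.001], 0], [[0, 0, 0], 0], [[0, 0, 0], 0]]'|f
```

```text
time_s: 19.42 | eef_pos: [0.444, -0.1262, 0.0198] | wrist_force: [-0.7, 0.1, -1.5] | gripper_width: 0.0439 | 
time_s: 19.8 | eef_pos: [0.4439, -0.1262, 0.0188] | wrist_force: [0.1, 0.2, -2.7] | gripper_width: 0.044 | 
time_s: 20.18 | eef_pos: [0.444, -0.1262, 0.0178] | wrist_force: [1.1, -0.3, -2.4] | gripper_width: 0.0434 |
```

```bash
S='import sys;[print(l.strip(),end=" | ") for l in sys.stdin if l[:3] in ("eef","wri","tim","gri")];print()'
f(){ python3 -c "$S"; }
python3 steer.py '[[[0, 0, 0.001], 0], [[0, 0, 0], 0], [[0, 0, 0], 0]]'|f
python3 steer.py '[[[0, 0, 0], 0], [[0, 0, 0], 0], [[0, 0, 0], 0], [[0, 0, 0], 0], [[0, 0, 0], 0], [[0, 0, 0], 0]]' 0.085|f
python3 steer.py '[[[0, 0, -0.01], 0], [[0, 0, -0.03], 0], [[0, 0, -0.04], 0], [[0.01, 0, -0.04], 0], [[0.02, 0, -0.03], 0], [[0, 0, 0], 0], [[0, 0, 0], 0], [[0, 0, 0], 0]]' |f
python3 - <<'E'
from h import *
o=robot.get_obs();c=robot.camera("wrist")
for p,a in yellow(c): print(p,a,unproj(c,[p],.067,o)[0])
print(o["eef_pos"])
a=c["frame"][130:340,140:420,::-1]
c=robot.camera("side");x,y=proj(c,[[.4462,-.1256,.03]])[0].astype(int);b=c["frame"][y-33:y+33,x-44:x+44,::-1]
for p,q in yellow(c): print(p,q,unproj(c,[p],.065)[0])
s=lambda i:cv2.resize(i,(400,300),interpolation=cv2.INTER_CUBIC)
cv2.imwrite("pics/both5.png",np.hstack([s(a),s(b)]))
E
```

```text
time_s: 20.55 | eef_pos: [0.444, -0.1263, 0.0169] | wrist_force: [0.0, 0.3, 0.6] | gripper_width: 0.0434 | 
time_s: 21.3 | eef_pos: [0.444, -0.1263, 0.0168] | wrist_force: [0.1, -0.6, -0.7] | gripper_width: 0.085 | 
time_s: 22.3 | eef_pos: [0.4143, -0.1199, 0.1659] | wrist_force: [-0.8, 0.1, -0.0] | gripper_width: 0.0852 | 
(np.float64(279.0), np.float64(245.0)) 839 [ 0.44401569 -0.12771606  0.067     ]
(np.float64(556.0), np.float64(329.7)) 182 [0.59294132 0.1257799  0.067     ]
[ 0.41427304 -0.1199291   0.16585531]
(np.float64(322.8), np.float64(219.2)) 60 [ 0.62014933 -0.12237705  0.065     ]
(np.float64(279.1), np.float64(246.4)) 94 [ 0.44126902 -0.12897512  0.065     ]
```

View pics/both5.png

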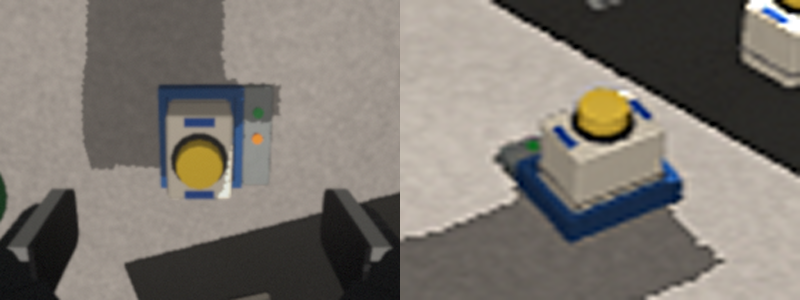

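The pod is seated in the bay. Next: shut the fingers, centre over the cap, and press.

```bash
S='import sys;[print(l.strip(),end=" | ") for l in sys.stdin if l[:3] in ("eef","wri","tim","gri")];print()'
f(){ python3 -c "$S"; }
python3 steer.py '[[[-0.0106, 0, 0], 0], [[-0.0105, 0, 0], 0], [[-0.0105, 0, 0], 0], [[0, 0, 0], 0], [[0, 0, 0], 0], [[0, 0, 0.03], 0], [[0, 0, 0.03], 0], [[0, 0, 0.02], 0], [[0, 0, 0.01], 0], [[0, 0, 0.005], 0], [[0, 0, 0], 0], [[0, 0, 0], 0]]' 0|f
python3 steer.py '[[[0, 0, 0.0015], 0], [[0, 0, 0], 0], [[0, 0, 0], 0]]'|f
python3 steer.py '[[[0, 0, 0.0015], 0], [[0, 0, 0], 0], [[0, 0, 0], 0]]'|f
```

```text
time_s: 23.9 | eef_pos: [0.4461, -0.1267, 0.0725] | wrist_force: [0.5, 0.5, -0.2] | gripper_width: 0.0 | 
time_s: 24.28 | eef_pos: [0.4456, -0.1266, 0.0704] | wrist_force: [0.1, 0.7, 0.0] | gripper_width: 0.0002 | 
time_s: 24.65 | eef_pos: [0.4455, -0.1266, 0.0688] | wrist_force: [0.0, 0.3, -1.0] | gripper_width: -0.0001 |
```

```bash
S='import sys;[print(l.strip(),end=" | ") for l in sys.stdin if l[:3] in ("eef","wri","tim")];print()'
f(){ python3 -c "$S"; }
python3 steer.py '[[[0, 0, 0.0015], 0], [[0, 0, 0.001], 0], [[0, 0, 0], 0], [[0, 0, 0], 0]]'|f
python3 steer.py '[[[0, 0, 0.001], 0], [[0, 0, 0], 0]]'|f
python3 steer.py '[[[0, 0, 0.001], 0], [[0, 0, 0], 0]]'|f
python3 steer.py '[[[0, 0, 0.001], 0], [[0, 0, 0], 0]]'|f
python3 steer.py '[[[0, 0, 0.001], 0], [[0, 0, 0], 0]]'|f
python3 steer.py '[[[0, 0, 0.001], 0], [[0, 0, 0], 0]]'|f
python3 steer.py '[[[0, 0, 0.001], 0], [[0, 0, 0], 0]]'|f
python3 steer.py '[[[0, 0, 0.001], 0], [[0, 0, 0], 0]]'|f
```

```text
time_s: 25.15 | eef_pos: [0.4456, -0.1266, 0.0665] | wrist_force: [-2.0, -0.2, 3.6] | 
time_s: 25.4 | eef_pos: [0.4455, -0.1266, 0.0654] | wrist_force: [-1.2, 0.8, 6.2] | 
time_s: 25.65 | eef_pos: [0.4455, -0.1266, 0.0645] | wrist_force: [-1.4, -0.5, 7.2] | 
time_s: 25.9 | eef_pos: [0.4454, -0.1265, 0.0634] | wrist_force: [-2.2, -0.2, 6.2] | 
time_s: 26.15 | eef_pos: [0.4453, -0.1265, 0.0623] | wrist_force: [-2.2, -0.0, 5.3] | 
time_s: 26.4 | eef_pos: [0.4453, -0.1265, 0.0612] | wrist_force: [-2.6, -0.8, 3.9] | 
time_s: 26.65 | eef_pos: [0.4452, -0.1265, 0.06] | wrist_force: [-2.6, 0.2, 3.1] | 
time_s: 26.9 | eef_pos: [0.4456, -0.1266, 0.0592] | wrist_force: [-1.4, -0.4, 1.5] |
```

It snapped, and the contact height was 2 mm above the mat case, as expected for a fully seated pod. I'll go slightly further to the stop, release, lift, and check.

```bash
S='import sys;[print(l.strip(),end=" | ") for l in sys.stdin if l[:3] in ("eef","wri","tim")];print()'
f(){ python3 -c "$S"; }
python3 steer.py '[[[0, 0, 0.001], 0], [[0, 0, 0], 0]]'|f
python3 steer.py '[[[0, 0, -0.006], 0], [[0, 0, -0.01], 0], [[0, 0, -0.03], 0], [[0, 0, -0.04], 0], [[0, 0, -0.04], 0], [[0.03, 0, -0.02], 0], [[0, 0, 0], 0], [[0, 0, 0], 0]]'|f
python3 - <<'E'
from h import *
c=robot.camera("top");cr=c["frame"][140:290,180:380,::-1]
cv2.imwrite("pics/end.png",cv2.resize(cr,None,fx=4,fy=4,interpolation=cv2.INTER_CUBIC))
E
```

```text
time_s: 27.15 | eef_pos: [0.4458, -0.1266, 0.0588] | wrist_force: [-2.1, 1.0, 9.3] | 
time_s: 28.15 | eef_pos: [0.4165, -0.1204, 0.2042] | wrist_force: [1.1, 0.9, 0.1] |
```

View pics/end.png

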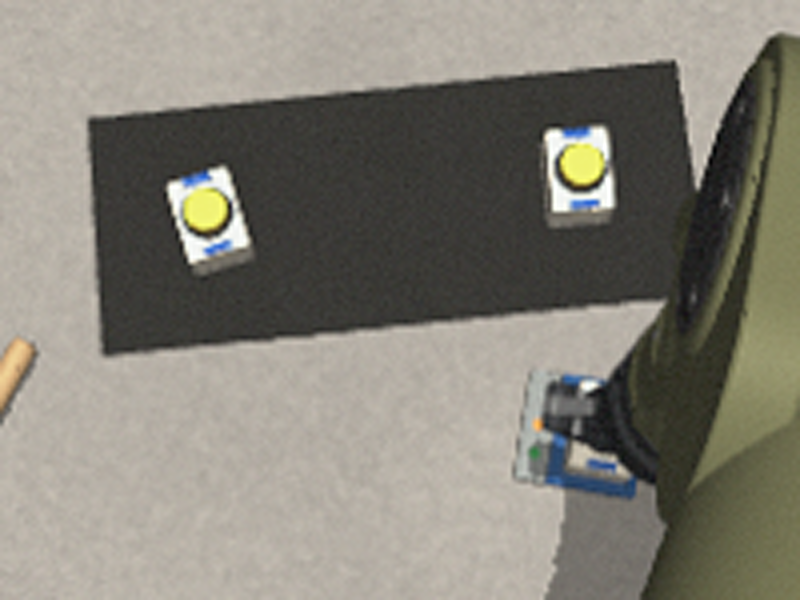

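The two remaining pods haven't moved, at (207,210) and (582,165). The third sits in the dock at about (590,440), and the robot is clear of it. Handing in.

```bash
python3 -c "
from bench import robot
print(robot.finish_job())"
```

```text
the job is handed in; nothing more can be done
None
```

The middle module snapped, so I set it fully down in the dock bay, pressed it there through the snap again and let go; the left one was worn, the right one didn't need testing, and the job was handed in at about 28 s.

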